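Lever up the guard of the press key box and key in the start sequence

TASK

Start the press from its key box: using the screwdriver as a lever, lift the hinged clear cover by its yellow lip and swing it over until it stays fully open; do not open it with the gripper itself. Lay the screwdriver down on the table (lower it, do not drop it) and let go. Then press the green, the yellow and the blue key in that order, one at a time, each fully down and let up again; never press the red key, and leave the other things on the table where they are.

Things in the scene. Friction and masses are not known exactly. Their poses are not given: they have to be found in the camera images.
- key_box: grey key box fixed to the table, 130 x 130 mm, origin at the centre of its underside, z up. Its deck with the four keys lies 42 mm up; a 6 mm rim to 72 mm height closes its -x, +x and +y sides; the -y side is an open slot. The cover lies on the rim, hinged along the box's +y edge; its yellow lip juts 15 mm out beyond the -y face
- pry_slot (a point): middle of the open slot in the box's -y face (57 mm up): 118 mm wide, 30 mm high from deck (42 mm) to cover (72 mm), for a blade to enter along the box's +y; the nearest key housing begins 18 mm in. Axes as the box's
- cover (a joint): opening angle in rad of the clear cover (130 mm wide, 145 mm from hinge to lip edge, 5 mm thick, 0.12 kg, free hinge): 0 = shut and flat, 1.57 = upright, 2.0 = fully open at its stop, leaning outward over the +y side. Below about 1.6 it falls shut when let go, beyond that it falls open and stays. Raising the lip takes about 1 N
- cover_hinge (a point): middle of the hinge line of the cover, at the box's +y edge, 72 mm above the table; hinge line along the box's x axis; axes as the box's
- cover_lip (a point): middle of the underside of the cover's yellow lip, at its outer edge; moves with the cover
- screwdriver_grip (a point): point on the axis of the screwdriver's red handle, where it can be gripped (handle about 28 mm across, reaching from 19 mm towards the tip to 77 mm the other way), 14.5 mm above the table while it lies flat. Its y axis runs along the tool away from the tip, its z axis is up while it lies
- screwdriver_tip (a point): tip of the screwdriver's blade, 127 mm from the grip point along its -y; the steel shaft is 8.4 mm thick to the tip; the centre of the tip lies about 12 mm above the table at first
- screwdriver: flat screwdriver with red handle, 205 mm long, 28 mm wide, 29 mm high, 0.09 kg, lying loose on the table with its tip roughly towards +y; origin in the middle of its length on its underside, tip towards its -y
- green_key (a joint): press depth in m of the round green spring key (26 mm diameter): 0 = up, 0.007 = fully down, it springs back when let go. About 5 N takes it fully down.
- yellow_key (a joint): press depth in m of the round yellow spring key (26 mm diameter): 0 = up, 0.007 = fully down, it springs back when let go. About 5 N takes it fully down.
- blue_key (a joint): press depth in m of the round blue spring key (26 mm diameter): 0 = up, 0.007 = fully down, it springs back when let go. About 5 N takes it fully down.
- red_key (a joint): press depth in m of the round red spring key (26 mm diameter): 0 = up, 0.007 = fully down, it springs back when let go. Must not be pressed. About 5 N takes it fully down.
- green_key_top (a point): centre of the top face of the green key (key up: 65 mm above the table). The key sticks 11 mm out of a black round housing of 42 mm diameter
- yellow_key_top (a point): centre of the top face of the yellow key (key up: 65 mm above the table). The key sticks 11 mm out of a black round housing of 42 mm diameter
- blue_key_top (a point): centre of the top face of the blue key (key up: 65 mm above the table). The key sticks 11 mm out of a black round housing of 42 mm diameter
- red_key_top (a point): centre of the top face of the red key (key up: 65 mm above the table). The key sticks 11 mm out of a black round housing of 42 mm diameter
- tape_roll: bystander: roll of brown packing tape lying flat, 102 mm across, 24 mm high, origin at the centre of its underside
- spanner: bystander: double open-ended steel spanner lying flat, 165 mm long along its y, 6 mm thick, origin at the middle of its underside
- die_1: bystander: small brass-coloured die insert, 22 mm across, 24 mm high, origin at the centre of its underside
- die_2: bystander: small steel die insert, 26 mm across, 18 mm high, origin at the centre of its underside
- tube_h2: bystander: loose upright white tube, 45 mm across, 118 mm high, origin at the centre of its underside
Mind the look-alikes: they are no part of the job. There is more than one size of the key_box; the one meant has the size given above.

How it is judged (in metres and radians):
On the way, in this order (a step that is already met when the one before it is completed fails the run):
1. the screwdriver levers the cover up off the box (contact force between screwdriver and cover above 0.1 N and value of joint cover above 0.5 rad), for 0.05 s.
2. the cover has swung fully open (value of joint cover above 1.85 rad), for 0.2 s.
3. the screwdriver is lowered to the table while still held (contact force between the fingers and screwdriver above 0.5 N and height (world z) of screwdriver_grip below 0.04 m and height (world z) of screwdriver_tip below 0.05 m), for 0.02 s.
4. the screwdriver is let go and lies at rest on the table (height (world z) of each of screwdriver_grip, screwdriver_tip below 0.025 m and linear speed of screwdriver below 0.03 m/s and contact force between the fingers and screwdriver below 0.1 N), for 0.2 s.
5. the green key is pressed down while the other keys are up (value of joint green_key above 0.005 m and value of joint each of yellow_key, blue_key, red_key below 0.002 m), for 0.05 s.
6. the yellow key is pressed down while the other keys are up (value of joint yellow_key above 0.005 m and value of joint each of green_key, blue_key, red_key below 0.002 m), for 0.05 s.
7. the blue key is pressed down while the other keys are up (value of joint blue_key above 0.005 m and value of joint each of green_key, yellow_key, red_key below 0.002 m), for 0.05 s.
At the end, for the whole second after the job is handed in: the cover stands fully open (over 1.85 of 2.0 rad), all four keys are up again (less than 1.5 mm down), and the screwdriver lies still and released on the table (grip point and tip less than 25 mm above it) (all of step 4 and value of joint cover above 1.85 rad and value of joint each of green_key, yellow_key, blue_key, red_key below 0.0015 m); the robot touches nothing.
It fails at once if the red key is pressed (more than 3 mm) (value of joint red_key above 0.003 m).
It fails at once if the gripper or arm itself pushes the cover (over 1.5 N) (contact force between any of the fingers, the arm and cover above 1.5 N).
It fails at once if a bystander is moved by more than 30 mm (distance of any of tape_roll, spanner, die_1, die_2, tube_h2 from where it was at the start of the episode above 0.03 m).
It also fails if it takes over 61 s, if anything falls off the work surface, if the arm or the gripper's body presses on something with over 40 N, if the wrist force passes 120 N, or if a joint passes its speed limit or range.

ROBOT

A 6-joint arm with a two-finger parallel gripper is mounted at the origin on a cart in front of the work surface, level with it; the furniture and walls round the work are solid. World frame = base frame: x ahead of the robot, y to its left, z up, the work surface at z = 0. Lengths are in mm, angles in rad, forces in N, time in s.
With the tool pointing down it reaches from about 350 to 775 mm from the base axis. Payload 5.5 kg.
Tool frame: the origin (TCP) lies between the finger pads; the fingertips stand manip.tips_ahead ahead of it and the grasp point (between the pads) lies 11 mm behind it (manip.tips_ahead is the distance from the TCP to the fingertips, in mm); z points along the fingers, y is the line along which they close (so a half turn about z gives the same grasp; the last joint's range is limited). The gripper opens to 85 mm and grips with 20 to 120 N. Pads are 22 mm wide; open, the fingers measure 114 mm over their backs; the gripper's body (76 mm by 85 mm) begins 54 mm behind the grasp point. The pads swing forward as they close: fully open they stand 13 mm farther back than shut.
Start: joints at [-1.452, 0.313, 0.046, 1.304, 0, 1.431], TCP at [147.148, -555.894, 239.323] pointing down, gripper open.
Joint ranges: [-2.76, 2.76], [-0.86, 1.69], [-1.03, 1.26], [-2.2, 2.34], [-1.47, 1.5], [-3.14, 3.14]. Speed limits (rad/s): [2.57, 2.57, 3.14, 3.14, 3.14, 3.14].

INTERFACE

Orientations are given as a 3x3 rotation matrix whose columns are the frame's x, y, z axes.
In Python, from rig import telemetry, grab_frame, camera_info, order, manip gives the robot as it stands.
- The arm moves only by the shell command python3 -m pendant 'ROWS' [FORCE]. ROWS is text: rows parted by semicolons, each of 5 numbers parted by spaces: the finger opening in mm, from 0 to 85.4, then the shift along the tool's x, y, z in units of 30 mm (1.0 is 30 mm), then the turn about the tool's z in units of 5 degrees (1.0 is 5 degrees). In form: gripper x y z turn; .... A call has 1 to 20 rows; each row is the pose to reach, as a shift and turn from the pose commanded when the call began, along the tool's axes at that moment; what a row does not reach only later rows make up. A row lasts 1/8 s, in which the tool goes at most 62.5 mm and 10.7 degrees, less where a joint would pass 70% of its speed; a pose out of reach is approached as far as the arm can. A call with a gripper value outside its range is refused whole. The fingers move at their own pace and stop on an object; FORCE is the grip in N (left out, the last holds). Time passes only in rows, so rows that repeat a pose let the fingers close. It gives the time, the measured TCP pose, the force, the opening and the grip force at its end, in the units of the state.
- telemetry.sense(): the state, without advancing time (a new reading comes with each control period).
- grab_frame(name): name is "scene" or "top" or "wrist"; returns the picture (384x512x3 uint8, red, green, blue); there is no depth.
- camera_info(name): a dict with "fx", "fy", "cx", "cy" (pixels), "R" (3x3) and "t" (3): a world point X has camera coordinates R X + t; the wrist camera has in their place "hand_eye" (4x4, takes a point from camera to tool coordinates, whose origin is the TCP and whose axes are the flange's). Camera axes: x right, y down, z forward; pixel columns grow to the right and rows downward; lengths in mm; the calibration is good to about 2 mm. The wrist camera is an equidistant fisheye: a pixel r from the principal point sees the ray r / f radians off the axis. A picture is of the moment at which its call begins: read the wrist's pose just before it. camera_info takes no time and is no camera call.
- order.job_done(): hands the job in; it is judged then, once.
The state is a dict: "time_s": time; "qpos": joint angles; "dq": joint speeds; "joint_torque": joint torques, N m; "tcp_pos": TCP position; "ee_rot": TCP orientation; "wrist_force": force on the tool from outside, world axes, zero at the start; "torque": the same for the moment, N m; "width": finger opening in mm; "grip_force": force on a finger pad.
Only numpy, scipy, OpenCV 4.12 (cv2) and the standard library are available. Lean on these libraries where they do the work, as an engineer would, in place of code of your own. Each camera call takes 0.05 s, during which the arm holds its last target. There are 200 camera calls.

## Working session

There is one attempt and no reset: what is moved stays moved. The work goes in short steps, Python scripts to look and compute and a shell command to move; the robot and the scene stay as the last step left them, time stands still between calls to the robot, and variables do not carry over. Pictures are saved under pics/ and viewed, at most 10 in all, crops included, and the job is handed in when it is done.

```bash
ls; mkdir -p pics; python3 - <<'E'
from rig import telemetry, grab_frame, camera_info, order, manip
import cv2,numpy as np
s=telemetry.sense();print(s['time_s'],s['tcp_pos'],np.round(s['ee_rot'],3).tolist(),manip.tips_ahead)
for n in("scene","top","wrist"):
    f=grab_frame(n);cv2.imwrite(f"pics/{n}0.png",f[:,:,::-1]);c=camera_info(n);print(n,{k:np.round(v,3).tolist() for k,v in c.items() if not isinstance(v,str)})
a=[cv2.imread(f"pics/{n}0.png") for n in("top","scene")]
cv2.imwrite("pics/both0.png",cv2.resize(np.vstack(a),(768,1152))[:,:])
E
```

```text
pics
0.0 [ 147.09142737 -555.36962989  238.39330668] [[0.967, 0.256, -0.0], [0.256, -0.967, 0.002], [0.0, -0.002, -1.0]] 8.0
scene {'fx': 393.223, 'fy': 393.223, 'cx': 256.97, 'cy': 196.388, 'R': [[-0.904, -0.426, 0.01], [-0.209, 0.423, -0.882], [0.372, -0.799, -0.472]], 't': [567.26, 90.342, 1117.58]}
top {'fx': 352.986, 'fy': 352.986, 'cx': 255.712, 'cy': 187.787, 'R': [[0.022, -1.0, -0.007], [-0.98, -0.021, -0.196], [0.196, 0.011, -0.981]], 't': [199.514, 520.267, 1128.952]}
wrist {'fx': 297.319, 'fy': 297.319, 'cx': 255.581, 'cy': 190.968, 'hand_eye': [[0.0, -0.958, -0.288, 72.495], [1.0, -0.0, 0.001, 0.595], [-0.001, -0.288, 0.958, -134.506], [0.0, 0.0, 0.0, 1.0]]}
```

View pics/top0.png

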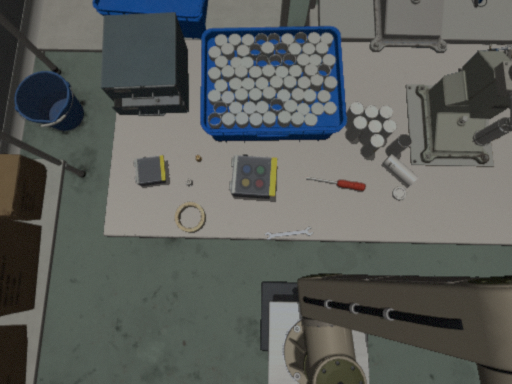

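View pics/scene0.png

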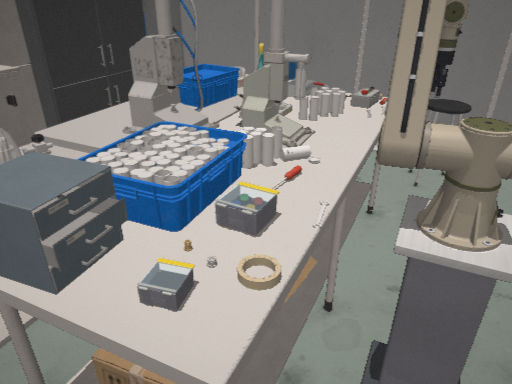

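The top view shows the large box (four keys, lip on its right) at (255,176). The look-alike is a smaller box at (150,170) with no keys visible. The screwdriver has its handle at (350,185) and its tip at (308,180). The tube is near (400,170), the tape at (190,217), the spanner at (290,234) and the dies at (198,157) and (190,182). Candidates for the key box are (255,176) and (150,170), and I choose the first for its size. The only red-handled tool nearby is at (350,185).

```bash
cat > h.py <<'E'
from rig import telemetry, grab_frame, camera_info, order, manip
import cv2,numpy as np
def ray(n,u,v,pose=None):
    c=camera_info(n)
    if n!="wrist":
        R=np.array(c["R"]);t=np.array(c["t"]);d=np.array([(u-c["cx"])/c["fx"],(v-c["cy"])/c["fy"],1])
        return -R.T@t,R.T@d
    x,y=(u-c["cx"])/c["fx"],(v-c["cy"])/c["fy"];th=np.hypot(x,y)
    d=np.array([np.sinc(th/np.pi)*x,np.sinc(th/np.pi)*y,np.cos(th)])
    H=np.array(c["hand_eye"]);p,R=pose
    return np.array(R)@H[:3,3]+p,np.array(R)@H[:3,:3]@d
def onz(n,u,v,z,pose=None):
    o,d=ray(n,u,v,pose);return o+d*(z-o[2])/d[2]
def proj(n,X,pose=None):
    c=camera_info(n);X=np.array(X,float)
    if n!="wrist":
        p=np.array(c["R"])@X+c["t"];return c["cx"]+c["fx"]*p[0]/p[2],c["cy"]+c["fy"]*p[1]/p[2]
    H=np.array(c["hand_eye"]);p,R=pose
    q=H[:3,:3].T@(np.array(R).T@(X-p)-H[:3,3]);r=np.hypot(q[0],q[1]);th=np.arctan2(r,q[2])
    return c["cx"]+c["fx"]*th*q[0]/r,c["cy"]+c["fy"]*th*q[1]/r
def blobs(img,lo,hi,roi,amin=8):
    "hsv mask blobs in roi (u0,v0,u1,v1) -> list (area,centre,minAreaRect,pts)"
    u0,v0,u1,v1=roi;h=cv2.cvtColor(img[v0:v1,u0:u1],cv2.COLOR_RGB2HSV)
    lo=np.array(lo);hi=np.array(hi)
    m=cv2.inRange(h,lo,hi)
    if lo[0]<0: m=cv2.inRange(h,np.array([0,*lo[1:]]),hi)|cv2.inRange(h,np.array([180+lo[0],*lo[1:]]),np.array([180,*hi[1:]]))
    out=[]
    n,l,s,c=cv2.connectedComponentsWithStats(m)
    for i in range(1,n):
        if s[i,4]>=amin:
            ys,xs=np.where(l==i);p=np.c_[xs+u0,ys+v0].astype(np.float32);out.append((int(s[i,4]),p.mean(0),cv2.minAreaRect(p),p))
    return sorted(out,key=lambda b:-b[0])
def st():
    s=telemetry.sense();return np.array(s['tcp_pos']),np.array(s['ee_rot'])
E
python3 - <<'E'
from h import *
f=cv2.imread("pics/top0.png")[:,:,::-1].copy()
for nm,lo,hi,roi,z in [("red",(-8,120,60),(8,255,255),(330,170,375,195),14.5),("lip",(22,120,100),(35,255,255),(262,150,285,205),74),
  ("lip2",(22,120,100),(35,255,255),(155,145,175,195),60),("keys",(0,60,40),(180,255,255),(236,160,270,192),65)]:
    for a,c,r,p in blobs(f,lo,hi,roi):
        print(nm,a,c,[onz("top",*q,z)[:2].round(0).tolist() for q in cv2.boxPoints(r)],onz("top",*c,z)[:2].round(1))
for nm,u,v,z in [("tip",307,180,12),("spanner",290,234,5),("tape",190,217,20),("die",198,157,20),("die2",190,182,18),("tubeA",400,170,20),("tubeB",399,195,20)]: print(nm,onz("top",u,v,z).round(0))
a=cv2.resize(f[140:215,220:420],None,fx=4,fy=4,interpolation=3)
cv2.imwrite("pics/c1.png",a[:,:,::-1])
E
```

```text
red 185 [350.94055 184.83243] [[536.0, -68.0], [560.0, -73.0], [547.0, -165.0], [522.0, -160.0]] [ 540.7 -117.5]
lip 211 [272.85782 176.4218 ] [[489.0, 167.0], [615.0, 162.0], [614.0, 143.0], [488.0, 148.0]] [550.9 154.7]
lip2 87 [162.14943 167.48276] [[617.0, 540.0], [619.0, 528.0], [538.0, 514.0], [537.0, 526.0]] [577.4 527.3]
keys 44 [246.11363 168.79546] [[590.0, 255.0], [591.0, 235.0], [567.0, 234.0], [566.0, 254.0]] [577.4 244.2]
keys 43 [245.11627 181.88373] [[542.0, 257.0], [543.0, 237.0], [522.0, 236.0], [522.0, 256.0]] [532.5 246.2]
keys 40 [258.8   182.925] [[540.0, 210.0], [540.0, 190.0], [520.0, 190.0], [519.0, 210.0]] [529.9 200.7]
keys 26 [260.07693 169.61539] [[576.0, 209.0], [588.0, 198.0], [576.0, 186.0], [564.0, 197.0]] [575.5 197.4]
tip [555.  34.  12.]
spanner [368.  91.   5.]
tape [417. 431.  20.]
die [628. 416.  20.]
die2 [538. 439.  18.]
tubeA [ 596. -287.   20.]
tubeB [ 507. -279.   20.]
```

View pics/c1.png

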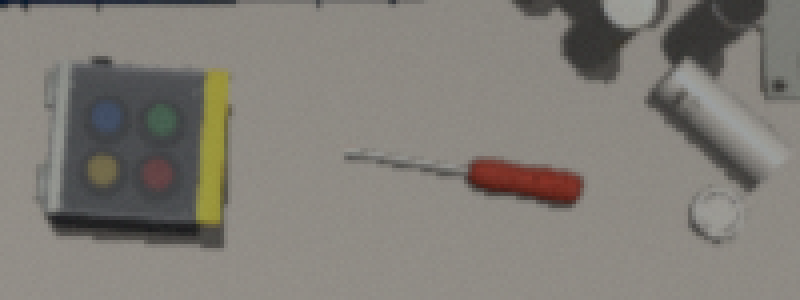

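The crop confirms the box: blue (246,169), green (260,170), yellow (245,182) and red (259,183), all under a clear cover with its lip at -y. The screwdriver's tip points at the slot. I'm moving to hover over the handle.

```bash
python3 -m pendant '85 16.8 -11.6 0 -13.8;85 16.8 -11.6 0 -13.8;85 16.8 -11.6 0 -13.8;85 16.8 -11.6 0 -13.8;85 16.8 -11.6 0 -13.8;85 16.8 -11.6 0 -13.8;85 16.8 -11.6 0 -13.8;85 16.8 -11.6 0 -13.8;85 16.8 -11.6 0 -13.8;85 16.8 -11.6 0 -13.8;85 16.8 -11.6 0 -13.8;85 16.8 -11.6 0 -13.8;85 16.8 -11.6 0 -13.8;85 16.8 -11.6 0 -13.8' 100
python3 - <<'E'
from h import *
P=st();f=grab_frame("wrist");cv2.imwrite("pics/w1.png",f[:,:,::-1])
print(P[0].round(1),np.round(P[1],3).tolist(), telemetry.sense()['qpos'])
for a,c,r,p in blobs(f,(-8,120,60),(8,255,255),(0,0,512,384),60):
    print("red",a,c,[onz("wrist",*q,14.5,P)[:2].round(1).tolist() for q in cv2.boxPoints(r)])
for a,c,r,p in blobs(f,(22,120,80),(35,255,255),(0,0,512,384),60):
    print("yel",a,c,[onz("wrist",*q,74,P)[:2].round(1).tolist() for q in cv2.boxPoints(r)])
E
```

```text
time_s: 1.9
tcp_pos: [544.7, -91.6, 239.5]
ee_rot: [[0.11, 0.994, 0.0], [0.994, -0.11, -0.0], [-0.0, 0.0, -1.0]]
wrist_force: [-0.1, 0.1, 0.5]
width: 84.9
grip_force: 0.0
[544.7 -91.6 239.5] [[0.11, 0.994, 0.0], [0.994, -0.11, -0.0], [-0.0, 0.0, -1.0]] [-3.11717669e-01  2.68952079e-01 -1.37890166e-02  1.28775510e+00
 -1.23020369e-04  1.36872135e+00]
red 1377 [256.5519  182.92738] [[522.9, -164.7], [536.9, -68.7], [562.2, -72.2], [550.1, -168.6]]
```

View pics/w1.png

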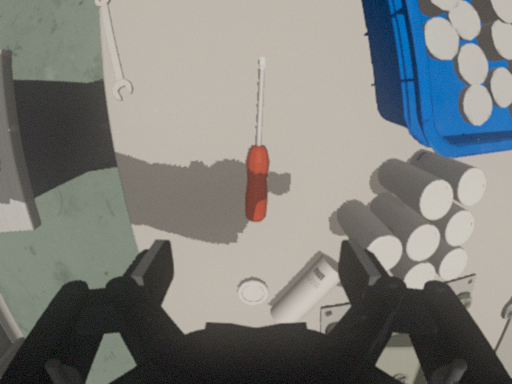

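The wrist view shows the handle at (257,183) and the tip at (262,60), with room for both fingers around the handle.

```bash
python3 -m pendant '85 0.08 0.07 1 0.0;85 0.08 0.07 3 0;85 0.08 0.07 4.6 0;85 0.08 0.07 4.6 0;85 0.08 0.07 4.6 0'
python3 - <<'E'
from h import *
P=(np.array([544.7,-91.6,239.5]),np.array([[0.11, 0.994, 0.0], [0.994, -0.11, -0.0], [-0.0, 0.0, -1.0]]))
print("tip",onz("wrist",262,58,12,P))
P=st();f=grab_frame("wrist");cv2.imwrite("pics/w2.png",f[:,:,::-1])
for a,c,r,p in blobs(f,(-8,120,60),(8,255,255),(0,0,512,384),60):
    print("red",a,c,[onz("wrist",*q,14.5,P)[:2].round(1).tolist() for q in cv2.boxPoints(r)])
E
```

```text
time_s: 2.58
tcp_pos: [548.6, -89.0, 103.1]
ee_rot: [[0.108, 0.994, 0.002], [0.994, -0.108, -0.001], [-0.0, 0.002, -1.0]]
wrist_force: [0.6, 0.6, 0.4]
width: 84.8
grip_force: 0.0
tip [566.10135135  35.84782862  12.        ]
red 3204 [252.90512 228.15231] [[521.0, -167.9], [537.6, -68.1], [562.9, -71.8], [550.5, -172.4]]
```

```bash
python3 -m pendant '85 0 0 1.5 0.4;85 0 0 2.6 0.4;85 0 0 3.03 0.4;85 0 0 3.03 0.4;0 0 0 3.03 0.4;0 0 0 3.03 0.4;0 0 0 3.03 0.4;0 0 0 3.03 0.4;0 0 0 3.03 0.4;0 0 0 3.03 0.4;0 0 0 3.03 0.4' 100
```

```text
time_s: 4.0
tcp_pos: [548.3, -88.5, 11.5]
ee_rot: [[0.142, 0.99, 0.002], [0.99, -0.142, -0.001], [-0.0, 0.002, -1.0]]
wrist_force: [-0.8, -1.3, 6.0]
width: 24.4
grip_force: 97.9
```

```bash
python3 -m pendant '0 0 0 -0.5 0;0 0 0 -1 0;0 0 0 -1.5 0;0 1 -0.15 -1.5 -0.5;0 2 -0.3 -1.5 -1.2;0 2.92 -0.42 -1.5 -1.2;0 2.92 -0.42 -1.5 -1.2;0 2.92 -0.42 -1.5 -1.2'
python3 - <<'E'
from h import *
P=st()
for n in("wrist","scene","top"):
    f=grab_frame(n);cv2.imwrite(f"pics/{n}3.png",f[:,:,::-1])
w=cv2.imread("pics/wrist3.png");s=cv2.imread("pics/scene3.png")[130:260,180:340];t=cv2.imread("pics/top3.png")[130:230,225:348]
cv2.imwrite("pics/m3.png",np.hstack([cv2.resize(w,(400,300)),cv2.resize(s,(369,300),interpolation=3)]))
f=w[:,:,::-1].copy()
for a,c,r,p in blobs(f,(22,120,80),(35,255,255),(0,0,512,384),60):
    print("yel",a,c,[onz("wrist",*q,75,P)[:2].round(1).tolist() for q in cv2.boxPoints(r)])
E
```

```text
time_s: 5.0
tcp_pos: [548.0, -0.2, 56.0]
ee_rot: [[0.038, 0.999, 0.001], [0.999, -0.038, -0.001], [-0.001, 0.001, -1.0]]
wrist_force: [0.1, 0.8, -1.7]
width: 24.8
grip_force: 98.7
```

View pics/m3.png

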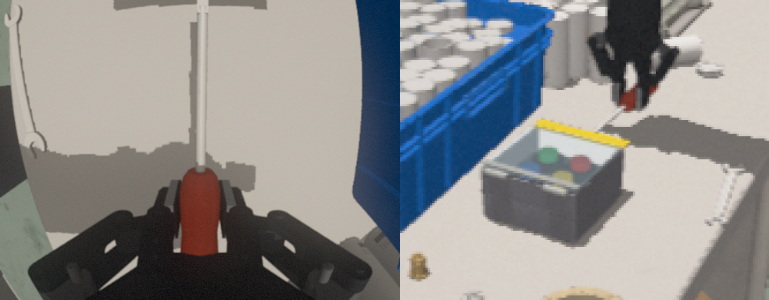

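The left half shows the driver held straight between the pads with its shaft running up the picture. The right half shows the shaft, near (610,120), ending just before the yellow lip. I'll check the tip height against projections.

```bash
python3 - <<'E'
from h import *
s=cv2.imread("pics/scene3.png");t=cv2.imread("pics/top3.png")
K=8
def crop(im,n,u0,v0,w,h):
    c=cv2.resize(im[v0:v0+h,u0:u0+w],None,fx=K,fy=K,interpolation=cv2.INTER_NEAREST)
    for z,col in((46,(255,0,0)),(56,(0,255,0)),(66,(0,0,255))):
        for y in (125.6,60):
            x=548+(y+.2)*.04;u,v=proj(n,(x,y,z));cv2.circle(c,(int((u-u0+.5)*K),int((v-v0+.5)*K)),3,col,-1)
    return c
cv2.imwrite("pics/c4.png",np.vstack([crop(s,"scene",245,165,60,36),crop(t,"top",262,160,60,36)]))
E
```

```text
(no output)
```

View pics/c4.png

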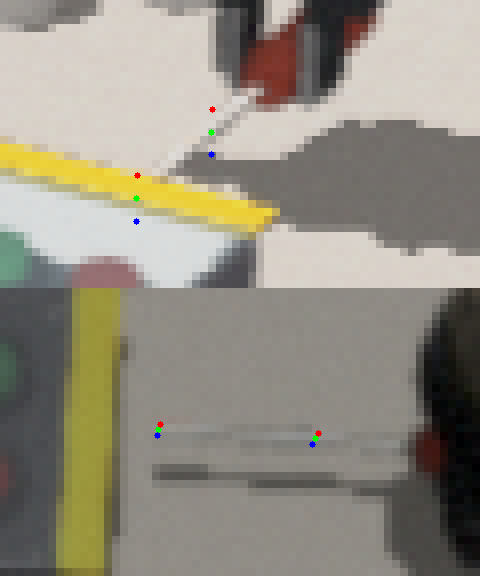

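Tip confirmed at about (553,126,57), since the green marks fall on the shaft in both views. Inserting under the lip and starting to lift.

```bash
python3 -m pendant '0 0.5 0 0 0;0 1 0 0 0;0 1.33 0 0 0;0 1.33 0 0 0' 120
python3 -m pendant '0 0 0 -0.36 0;0 0.1 0 -0.9 0;0 0.31 0 -1.55 0;0 0.55 0 -2.1 0;0 0.85 0 -2.63 0;0 0.85 0 -2.63 0'
python3 - <<'E'
from h import *
P=st()
for n in("wrist","scene"):
    f=grab_frame(n);cv2.imwrite(f"pics/{n}5.png",f[:,:,::-1])
w=cv2.imread("pics/wrist5.png");s=cv2.imread("pics/scene5.png")[100:260,180:340]
cv2.imwrite("pics/m5.png",np.hstack([cv2.resize(w,(400,300)),cv2.resize(s,(300,300),interpolation=3)]))
E
```

```text
time_s: 5.65
tcp_pos: [549.0, 41.2, 55.3]
ee_rot: [[0.036, 0.999, -0.0], [0.999, -0.036, -0.0], [-0.0, -0.0, -1.0]]
wrist_force: [0.2, -0.0, -0.5]
width: 24.7
grip_force: 119.7
time_s: 6.4
tcp_pos: [551.6, 65.6, 136.8]
ee_rot: [[0.038, 0.999, 0.004], [0.999, -0.038, -0.0], [-0.0, 0.004, -1.0]]
wrist_force: [0.7, -1.5, -1.6]
width: 24.3
grip_force: 119.7
```

View pics/m5.png

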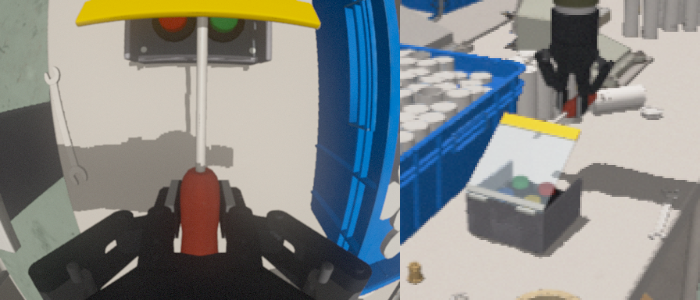

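The cover is about 0.6 rad up, resting on the blade, and the lip at (200,15) is clear of the gripper. Continuing the arc past vertical.

```bash
python3 -m pendant '0 0.4 0 -0.45 0;0 0.8 0 -0.87 0;0 1.3 0 -1.2 0;0 1.85 0 -1.5 0;0 2.3 0 -1.67 0;0 2.8 0 -1.8 0;0 3.2 0 -1.84 0;0 3.6 0 -1.86 0;0 3.9 0 -1.82 0;0 4.2 0 -1.77 0;0 4.5 0 -1.75 0;0 4.5 0 -1.75 0;0 4.5 0 -1.75 0;0 4.5 0 -1.75 0'
python3 - <<'E'
from h import *
P=st()
for n in("top","scene"):
    f=grab_frame(n);cv2.imwrite(f"pics/{n}6.png",f[:,:,::-1])
w=cv2.imread("pics/top6.png")[110:240,180:350];s=cv2.imread("pics/scene6.png")[100:260,160:340]
cv2.imwrite("pics/m6.png",np.hstack([cv2.resize(w,(392,300),interpolation=3),cv2.resize(s,(337,300),interpolation=3)]))
E
```

```text
time_s: 8.25
tcp_pos: [555.3, 200.1, 186.8]
ee_rot: [[0.038, 0.999, 0.0], [0.999, -0.038, -0.0], [-0.0, 0.0, -1.0]]
wrist_force: [-1.0, 0.4, -0.2]
width: 24.1
grip_force: 119.8
```

View pics/m6.png

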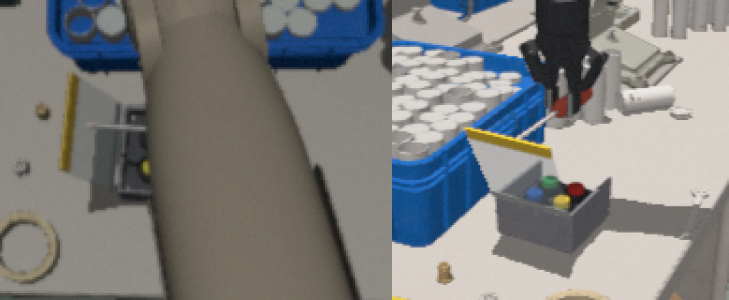

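The cover stands open, leaning outward, with its lip at about (68,120) in the left crop, and the keys are exposed. Backing out to lay the driver where it lay before.

```bash
python3 -m pendant '0 -1 0 0 0;0 -2.5 0 0 0;0 -4 0 0 0;0 -5.5 0 0 0;0 -7 0 0 0;0 -8.5 0 1.5 0;0 -9.6 0 3 0;0 -9.6 0 4.5 0;0 -9.6 0 5.2 0;0 -9.6 0 5.2 0;0 -9.6 0 5.2 0'
python3 - <<'E'
from h import *
f=grab_frame("top");cv2.imwrite("pics/top7.png",f[:,:,::-1])
for a,c,r,p in blobs(f,(22,120,80),(35,255,255),(190,120,235,215)):
    print("lip",a,c,[np.round(q,1).tolist() for q in cv2.boxPoints(r)])
for th in(1.6,1.85,2.0): print(th,proj("top",(555.5,290-137*np.cos(th),72+137*np.sin(th))))
E
```

```text
time_s: 9.72
tcp_pos: [545.1, -87.7, 31.9]
ee_rot: [[0.038, 0.999, 0.002], [0.999, -0.038, -0.001], [-0.001, 0.002, -1.0]]
wrist_force: [0.2, -0.4, -0.6]
width: 24.2
grip_force: 119.7
lip 164 [209.5061  162.85365] [[205.5, 182.89999389648438], [209.60000610351562, 141.89999389648438], [213.6999969482422, 142.3000030517578], [209.60000610351562, 183.3000030517578]]
1.6 (np.float64(227.30426897842506), np.float64(163.474690798605))
1.85 (np.float64(216.03102152200432), np.float64(163.71667712774936))
2.0 (np.float64(209.84027272188035), np.float64(164.21852438211738))
```

The cover is at 2.0 rad: its lip at u=209.5 matches the predicted 209.8. Lowering slowly.

```bash
python3 -m pendant '0 0 0 0.25 0;0 0 0 0.45 0;0 0 0 0.6 0;0 0 0 0.65 0;0 0 0 0.67 0;0 0 0 0.67 0;0 0 0 0.67 0'
```

```text
time_s: 10.65
tcp_pos: [544.1, -87.2, 11.6]
ee_rot: [[0.038, 0.999, -0.0], [0.999, -0.038, -0.0], [-0.0, -0.0, -1.0]]
wrist_force: [-3.7, 1.0, 7.2]
width: 24.2
grip_force: 120.9
```

On the table: the force is 7 N at the same height as the grasp. Releasing and rising.

```bash
python3 -m pendant '30 0 0 0 0;40 0 0 0 0;60 0 0 0 0;85 0 0 0 0;85 0 0 0 0;85 0 0 0 0;85 0 0 -0.5 0;85 0 0 -1.5 0;85 0 0 -3 0;85 0 0 -4.5 0;85 0 0 -6 0;85 0 0 -6 0'
python3 - <<'E'
from h import *
P=st();f=grab_frame("wrist");cv2.imwrite("pics/w8.png",f[:,:,::-1])
for a,c,r,p in blobs(f,(-8,120,60),(8,255,255),(0,0,512,384),60):
    print("red",a,c,[onz("wrist",*q,14.5,P)[:2].round(1).tolist() for q in cv2.boxPoints(r)])
f=cv2.imread("pics/top7.png")[:,:,::-1].copy()
for a,c,r,p in blobs(f,(0,60,40),(180,255,255),(236,160,272,192)):
    print("key",a,c,f[int(c[1]),int(c[0])],onz("top",*c,65)[:2].round(1))
E
```

```text
time_s: 12.15
tcp_pos: [546.9, -88.1, 196.1]
ee_rot: [[0.038, 0.999, 0.009], [0.999, -0.038, -0.003], [-0.003, 0.009, -1.0]]
wrist_force: [0.3, -0.7, -0.1]
width: 85.3
grip_force: 0.0
red 1734 [250.91408 194.71396] [[532.0, -68.0], [556.8, -69.0], [553.8, -166.8], [526.8, -165.7]]
key 71 [245.12675 181.95775] [161 156  64] [532.3 246.2]
key 68 [258.97058 182.94118] [136  37  32] [529.9 200.2]
key 64 [246.23438 168.53125] [ 39  69 125] [578.3 243.8]
key 60 [260.  169.5] [ 56 122  69] [575.9 197.7]
```

```bash
python3 -m pendant '0 1 0 0 -2;0 2 0 0 -4;0 3.2 0 0 -6;0 4.4 0 0 -8;0 5.6 0 0 -10;0 6.8 0 0 -12;0 8 -0.1 0 -14;0 9.2 -0.1 0 -16;0 10 -0.1 0 -18;0 10 -0.1 0 -18;0 10 -0.1 0 -18;0 10 -0.1 0 -18'
python3 - <<'E'
from h import *
P=st();f=grab_frame("wrist");cv2.imwrite("pics/w9.png",f[:,:,::-1])
print(P[0],telemetry.sense()['qpos'])
for nm,X in dict(g=(575.9,197.7,65),y=(532.3,246.2,65),b=(578.3,243.8,65),r=(530,200.4,65)).items(): print(nm,np.round(proj("wrist",X,P)))
for nm,lo,hi in(("g",(50,80,40),(90,255,255)),("b",(98,110,40),(125,255,255)),("y",(20,110,60),(36,255,255)),("r",(-8,120,50),(8,255,255))):
    for a,c,r,p in blobs(f,lo,hi,(100,60,430,384),150)[:3]:
        print(nm,a,c.round(0),np.round(r[1]),onz("wrist",*c,65,P)[:2].round(1))
E
```

```text
time_s: 13.7
tcp_pos: [552.5, 211.6, 190.3]
ee_rot: [[-0.999, 0.04, -0.001], [0.04, 0.999, -0.0], [0.001, -0.0, -1.0]]
wrist_force: [-0.2, -0.2, 0.1]
width: -0.2
grip_force: 0.0
[552.50089203 211.56677445 190.33668309] [ 2.30094815e-01  3.63327560e-01 -2.74394028e-03  1.20520415e+00
 -2.39609641e-04  2.70183957e-01]
g [243. 211.]
y [294. 163.]
b [292. 212.]
r [243. 163.]
g 620 [242. 211.] [27. 28.] [576.1 197.2]
b 596 [290. 212.] [27. 27.] [578.3 242.2]
b 242 [255. 317.] [13. 22.] [703.8 204.3]
b 225 [367. 283.] [46.  7.] [667.3 328.4]
y 682 [292. 164.] [29. 28.] [533.1 244.4]
r 672 [242. 164.] [29. 28.] [531.  199.6]
```

View pics/w9.png

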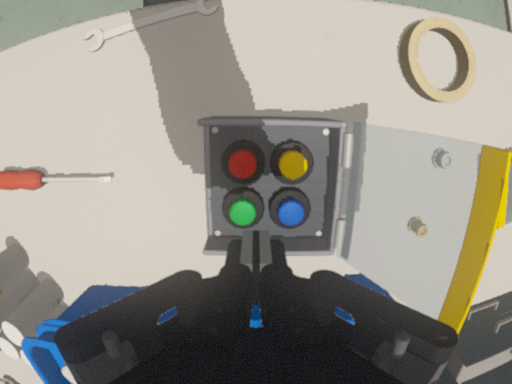

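All four keys are where I measured them: green (242,211), blue (290,212), yellow (292,164), red (242,164). The driver lies free at the left, and the cover is open at the right. Going above green.

```bash
python3 -m pendant '0 -0.8 -0.44 1 0;0 -0.8 -0.44 2 0;0 -0.8 -0.44 3 0;0 -0.8 -0.44 3.4 0;0 -0.8 -0.44 3.4 0;0 -0.8 -0.44 3.4 0' 60
```

```text
time_s: 14.5
tcp_pos: [577.1, 198.5, 90.1]
ee_rot: [[-0.999, 0.038, 0.002], [0.038, 0.999, 0.0], [-0.002, 0.0, -1.0]]
wrist_force: [0.5, 0.8, 0.7]
width: 0.0
grip_force: 0.0
```

```bash
python3 -m pendant '0 0 0 0.4 0;0 0 0 0.65 0;0 0 0 0.8 0;0 0 0 0.85 0;0 0 0 0.85 0;0 0 0 0.85 0'
```

```text
time_s: 15.25
tcp_pos: [576.7, 198.6, 65.8]
ee_rot: [[-0.999, 0.038, 0.002], [0.038, 0.999, 0.0], [-0.002, 0.0, -1.0]]
wrist_force: [-4.9, -1.3, 16.2]
width: 0.2
grip_force: 8.5
```

Green is fully down: 16 N, fingertips at 57.8 mm. Next is yellow.

```bash
python3 -m pendant '0 0 0 -0.4 0;0 0 0 -0.85 0;0 0 0 -0.85 0;0 0.8 0.7 -0.85 0;0 1.52 1.38 -0.85 0;0 1.52 1.38 -0.85 0;0 1.52 1.38 -0.85 0'
python3 -m pendant '0 0 0 0.4 0;0 0 0 0.65 0;0 0 0 0.8 0;0 0 0 0.85 0;0 0 0 0.85 0;0 0 0 0.85 0'
```

```text
time_s: 16.12
tcp_pos: [532.4, 241.3, 88.3]
ee_rot: [[-0.999, 0.038, -0.0], [0.038, 0.999, -0.0], [-0.0, -0.0, -1.0]]
wrist_force: [0.4, 0.7, 0.8]
width: -0.1
grip_force: 0.0
time_s: 16.88
tcp_pos: [532.8, 240.9, 65.8]
ee_rot: [[-0.999, 0.039, 0.002], [0.039, 0.999, -0.001], [-0.002, -0.0, -1.0]]
wrist_force: [-5.4, -3.3, 19.5]
width: -0.2
grip_force: 10.0
```

```bash
python3 -m pendant '0 0 0 -0.4 0;0 0 0 -0.85 0;0 0 0 -0.85 0;0 -0.8 0 -0.85 0;0 -1.51 0 -0.85 0;0 -1.51 0 -0.85 0;0 -1.51 0 -0.85 0'
python3 -m pendant '0 0 0 0.4 0;0 0 0 0.65 0;0 0 0 0.8 0;0 0 0 0.85 0;0 0 0 0.85 0;0 0 0 0.85 0'
```

```text
time_s: 17.75
tcp_pos: [576.3, 239.7, 87.8]
ee_rot: [[-0.999, 0.038, -0.002], [0.038, 0.999, -0.001], [0.002, -0.001, -1.0]]
wrist_force: [-0.5, -0.3, 0.7]
width: -0.0
grip_force: 0.0
time_s: 18.5
tcp_pos: [576.7, 239.9, 65.8]
ee_rot: [[-0.999, 0.037, 0.001], [0.037, 0.999, 0.0], [-0.001, 0.0, -1.0]]
wrist_force: [-7.6, -3.0, 18.9]
width: -0.0
grip_force: 9.5
```

```bash
python3 -m pendant '0 0 0 -0.4 0;0 0 0 -1 0;0 0 0 -2.5 0;0 0 -1 -4 0;0 0 -2 -4.5 0;0 0 -2 -4.5 0;0 0 -2 -4.5 0;0 0 -2 -4.5 0'
python3 - <<'E'
from h import *
P=st();f=grab_frame("wrist");t=grab_frame("top");s=grab_frame("scene")
cv2.imwrite("pics/m10.png",np.hstack([cv2.resize(f,(400,300)),cv2.resize(s[100:340,120:360],(300,300))])[:,:,::-1])
E
```

```text
time_s: 19.5
tcp_pos: [574.5, 180.5, 196.8]
ee_rot: [[-0.999, 0.037, -0.002], [0.037, 0.999, -0.0], [0.002, -0.0, -1.0]]
wrist_force: [-0.8, -0.4, -0.1]
width: -0.2
grip_force: 0.0
```

View pics/m10.png

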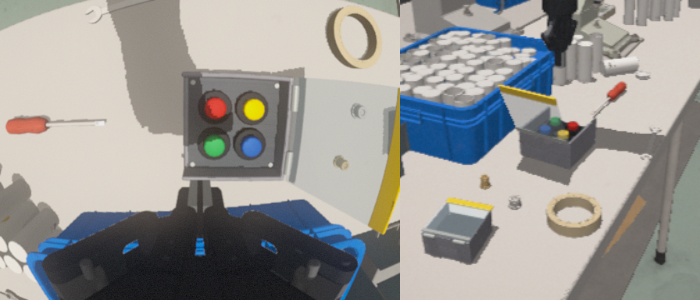

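The cover is open with its lip at (390,150), all four keys are up, and the driver lies free at (60,124). The bystanders haven't moved and the arm is clear. Handing in.

```bash
python3 -c "
from rig import order
print(order.job_done())"
```

```text
the job is handed in; nothing more can be done
None
```

I levered the cover fully open with the screwdriver, laid it down and released it, pressed green, yellow and blue in order without touching red, and handed the job in at about 20 s; no verdict was returned.

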